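Start up the microscope from its control boxes

ROBOT

A 6-joint arm with a two-finger parallel gripper is mounted at the origin on the work surface. World frame = base frame: x ahead of the robot, y to its left, z up, the work surface at z = 0. Lengths are in m, angles in rad, forces in N, time in s.
With the tool pointing down it reaches from about 0.35 to 0.775 m from the base axis. Payload 5.5 kg.
Tool frame: the origin (TCP) lies between the finger pads; the fingertips stand 11 mm ahead of it and the grasp point (between the pads) lies 8 mm behind it (tips_ahead is the distance from the TCP to the fingertips, in m); z points along the fingers, y is the line along which they close (so a half turn about z gives the same grasp; the last joint's range is limited). The gripper opens to 85 mm and grips with 20 to 120 N. Pads are 22 mm wide; open, the fingers measure 114 mm over their backs; the gripper's body (76 mm by 85 mm) begins 54 mm behind the grasp point. The pads swing forward as they close: fully open they stand 13 mm farther back than shut.
Start: joints at [-1.37, 0.313, 0.046, 1.304, 0, 1.431], TCP at [0.192, -0.542, 0.214] pointing down, gripper open.
Joint ranges: [-2.76, 2.76], [-0.86, 1.69], [-1.03, 1.26], [-2.2, 2.34], [-1.47, 1.5], [-3.14, 3.14]. Speed limits (rad/s): [2.57, 2.57, 3.14, 3.14, 3.14, 3.14].

INTERFACE

Orientations are given as a unit quaternion [w, x, y, z].
In Python, from workcell import * gives the robot as it stands. The module is installed in compiled form; this text tells all that it offers.
- The arm moves only by the tool jog_arm, never from a script. Its argument "moves" is a list of rows, each an object with "fingers": the closure, from 0 (fully open) to 1 (shut); "slide": the shift along the tool's x, y, z in mm, a list of three; "angular": the turn, a rotation vector about the tool's x, y, z in degrees, a list of three. A call has 1 to 10 rows; each row is the pose to reach, as a shift and turn from the pose commanded when the call began, along the tool's axes at that moment; what a row does not reach only later rows make up. A row lasts 1/12 s, in which the tool goes at most 41.7 mm and 7.16 degrees, less where a joint would pass 70% of its speed; a pose out of reach is approached as far as the arm can. A call with a gripper value outside its range is refused whole. The fingers move at their own pace and stop on an object; "squeeze" is the grip in N (left out, the last holds). Time passes only in rows, so rows that repeat a pose let the fingers close. It gives the time, the measured TCP pose, the force, the opening and the grip force at its end, in the units of the state.
- get_state(): the state, without advancing time (a new reading comes with each control period).
- read_camera(name): name is "side" or "top"; returns a dict with "color" (384x512x3 uint8, red, green, blue), "fovy" (degrees; the focal length in pixels is half the picture's height over the tangent of half this angle, whatever the lens; pixels are square), "cx", "cy" (the principal point, pixels), "world_from_camera" (4x4, takes a point from camera to world coordinates). Camera axes: x right, y down, z forward; pixel columns grow to the right and rows downward; lengths in m; the calibration is good to about 2 mm. A picture is of the moment at which its call begins. There is no depth.
- hand_in(): hands the job in; it is judged then, once.
Trained networks look in a picture, given as the dict that the camera call returned (one of the last four; its "shot" number tells which), for a name from the list of things; names that differ only in an ending like _2 or _b are one class to them, and where a whole thing is asked for, a point or a joint stands for the part that bears it (a point fixed in the world has none). Each returns a list of dicts, best first, with "p" (0 to 1); they miss things now and then, are a little off and sometimes report something else, mostly with a low value. They report only what shows in the picture. A call takes as long as a camera call.
- look_for(target, picture): "point" ([column, row] in pixels, amid what is visible of it).
- tip_of(target, picture): "point" ([column, row] in pixels: a listed point, or the origin of a listed thing).
The state is a dict: "clock": time; "joint_pos": joint angles; "qvel": joint speeds; "tau": joint torques, N m; "tcp_pos": TCP position; "orientation": TCP orientation; "wrist_force": force on the tool from outside, world axes, zero at the start; "ft_torque": the same for the moment, N m; "finger_gap": finger opening in m; "grip_force": force on a finger pad.
Only numpy, scipy, OpenCV 4.12 (cv2) and the standard library are available. Lean on these libraries where they do the work, as an engineer would, in place of code of your own. Each camera call takes 0.05 s, during which the arm holds its last target. There are 200 camera calls.

TASK

Start up the microscope station: press the green button (power), then the yellow one (lamp), then the blue one (camera), each lightly and all the way in so that it stays in. Do not press the red emergency button, do not lift, tip or shove the control boxes, and leave everything else on the table alone.

Things in the scene. Friction and masses are not known exactly. Their poses are not given: they have to be found in the camera images.
- green_box: White control box with the green button (power): 90 mm long (its x) x 70 mm wide (its y) x 40 mm high, about 0.6 kg, loose on rubber feet. Origin at the centre of its underside, z up; the button is at the centre of its top face.
- green_top (a point): Centre of the flat top of the green push button, a round green cap 32 mm across that stands 14 mm proud of its box when out (its top then 54 mm above the table). Moves down with the button. z up.
- green_button (a joint): How far the green button is pushed in, in m: 0 = out, 0.008 = fully in at its stop (cap still 6 mm proud). It goes straight down against about 2.5 N of steady friction, with no return spring, and stays where it is left.
- yellow_box: White control box with the yellow button (lamp): 90 mm long (its x) x 70 mm wide (its y) x 40 mm high, about 0.6 kg, loose on rubber feet. Origin at the centre of its underside, z up; the button is at the centre of its top face.
- yellow_top (a point): Centre of the flat top of the yellow push button, a round yellow cap 32 mm across that stands 14 mm proud of its box when out (its top then 54 mm above the table). Moves down with the button. z up.
- yellow_button (a joint): How far the yellow button is pushed in, in m: 0 = out, 0.008 = fully in at its stop (cap still 6 mm proud). It goes straight down against about 2.5 N of steady friction, with no return spring, and stays where it is left.
- blue_box: White control box with the blue button (camera): 90 mm long (its x) x 70 mm wide (its y) x 40 mm high, about 0.6 kg, loose on rubber feet. Origin at the centre of its underside, z up; the button is at the centre of its top face.
- blue_top (a point): Centre of the flat top of the blue push button, a round blue cap 32 mm across that stands 14 mm proud of its box when out (its top then 54 mm above the table). Moves down with the button. z up.
- blue_button (a joint): How far the blue button is pushed in, in m: 0 = out, 0.008 = fully in at its stop (cap still 6 mm proud). It goes straight down against about 2.5 N of steady friction, with no return spring, and stays where it is left.
- red_box: White control box with the red button (emergency stop): 90 mm long (its x) x 70 mm wide (its y) x 40 mm high, about 0.6 kg, loose on rubber feet. Origin at the centre of its underside, z up; the button is at the centre of its top face.
- red_top (a point): Centre of the flat top of the red push button, a round red cap 32 mm across that stands 14 mm proud of its box when out (its top then 54 mm above the table). Moves down with the button. z up.
- red_button (a joint): How far the red button is pushed in, in m: 0 = out, 0.008 = fully in at its stop (cap still 6 mm proud). It goes straight down against about 2.5 N of steady friction, with no return spring, and stays where it is left.
- stain_bottle: Amber glass bottle with a black cap, 40 mm across, 75 mm high. Loose bystander, to be left alone. Origin at the centre of its underside.
- sample_jar: Clear jar with an orange lid, 48 mm across, 60 mm high. Loose bystander, to be left alone. Origin at the centre of its underside.
- dish: Shallow glass dish, 90 mm across, 18 mm high. Loose bystander, to be left alone. Origin at the centre of its underside.
- slide_box: Blue plastic slide box, 95 x 40 x 32 mm high. Loose bystander, to be left alone. Origin at the centre of its underside.
- flask: Tall black drinking flask, 72 mm across, 200 mm high. Loose bystander, to be left alone. Origin at the centre of its underside.
- marker: White marker pen with a black cap, lying flat, 130 mm long, 14 mm thick. Loose bystander, to be left alone. Origin at the centre of its underside.

How it is judged:
On the way, in this order (a step that is already met when the one before it is completed fails the run):
1. the green button is pushed in and stays in (value of joint green_button above 0.005 m), for 0.2 s.
2. the yellow button is pushed in and stays in (value of joint yellow_button above 0.005 m), for 0.2 s.
3. the blue button is pushed in and stays in (value of joint blue_button above 0.005 m), for 0.2 s.
At the end, for the whole second after the job is handed in: The green, yellow and blue buttons are each pushed in more than 5 mm of their 8 mm, the red one less than 2 mm; all four boxes stand level (within 0.1 rad), at rest and within 25 mm of where they started, and the other things are within 25 mm of where they started (value of joint each of green_button, yellow_button, blue_button above 0.005 m and value of joint red_button below 0.002 m and distance of each of green_box, yellow_box, blue_box, red_box, stain_bottle, sample_jar, dish, slide_box, flask, marker from where it was at the start of the episode below 0.025 m and linear speed of each of green_box, yellow_box, blue_box, red_box below 0.02 m/s and angle between each of green_box, yellow_box, blue_box, red_box's own z axis and vertical below 0.1 rad); the robot touches nothing.
It fails at once if the red button is pressed (2 mm or more) (value of joint red_button above 0.002 m).
It fails at once if a control box is pressed with more than 25 N (contact force between any of the fingers, the arm and green_box above 25 N or contact force between any of the fingers, the arm and yellow_box above 25 N or contact force between any of the fingers, the arm and blue_box above 25 N or contact force between any of the fingers, the arm and red_box above 25 N).
It fails at once if a control box is lifted (more than 8 mm), tipped (more than 0.2 rad) or shoved (more than 25 mm) (height (world z) of any of green_box, yellow_box, blue_box, red_box above 0.008 m or angle between any of green_box, yellow_box, blue_box, red_box's own z axis and vertical above 0.2 rad or distance of any of green_box, yellow_box, blue_box, red_box from where it was at the start of the episode above 0.025 m).
It fails at once if a bystander is moved more than 25 mm or tipped over (distance of any of stain_bottle, sample_jar, dish, slide_box, flask, marker from where it was at the start of the episode above 0.025 m or angle between any of stain_bottle, sample_jar, dish, slide_box, flask, marker's own z axis and vertical above 0.5 rad).
It also fails if it takes over 48 s, if anything falls off the work surface, if the arm or the gripper's body presses on something with over 40 N, if the wrist force passes 120 N, or if a joint passes its speed limit or range.

## Working session

There is one attempt and no reset: what is moved stays moved. The work goes in short steps, Python scripts to look and compute and a tool call to move; the robot and the scene stay as the last step left them, time stands still between calls to the robot, and variables do not carry over. Pictures are saved under pics/ and viewed, at most 10 in all, crops included, and the job is handed in when it is done.

Besides the shell and the picture viewer there is one more tool, called by a JSON object that holds its "api" and its "payload". jog_arm: Moves the arm, as the interface text tells. Its arguments: {"type":"object","properties":{"moves":{"type":"array","items":{"type":"object","properties":{"fingers":{"type":"number"},"slide":{"type":"array","items":{"type":"number"}},"angular":{"type":"array","items":{"type":"number"}}}}},"squeeze":{"type":"number"}},"required":["moves"]}

```bash
mkdir -p pics; cat > h.py <<'E'
from workcell import *
import numpy as np, cv2
def ray(p,uv):
    h=p["color"].shape[0]; f=h/2/np.tan(np.radians(p["fovy"])/2)
    T=np.array(p["world_from_camera"]); d=T[:3,:3]@np.array([(uv[0]-p["cx"])/f,(uv[1]-p["cy"])/f,1])
    return T[:3,3],d
def at_z(p,uv,z):
    o,d=ray(p,uv); return o+d*(z-o[2])/d[2]
E
python3 - <<'E'
from h import *
for n in ["top","side"]:
    p=read_camera(n); cv2.imwrite(f"pics/{n}0.png",p["color"][:,:,::-1])
    for c in ["green","yellow","blue","red"]:
        r=tip_of(c+"_top",p)
        for q in r[:2]: print(n,c,round(q["p"],2),np.round(q["point"]),at_z(p,q["point"],.054).round(4))
s=get_state(); print(s)
E
```

```text
top green 0.54 [357. 194.] [ 0.5258 -0.3064  0.054 ]
top yellow 0.59 [230. 162.] [0.6272 0.05   0.054 ]
top yellow 0.45 [392. 160.] [ 0.6228 -0.412   0.054 ]
top blue 0.68 [155. 200.] [0.5219 0.2608 0.054 ]
top red 0.39 [239. 222.] [0.4552 0.0267 0.054 ]
top red 0.19 [230. 160.] [0.631 0.051 0.054]
side green 0.53 [250. 289.] [ 0.5241 -0.2944  0.054 ]
side yellow 0.47 [278. 176.] [0.6445 0.0535 0.054 ]
side blue 0.47 [232. 134.] [0.5273 0.2733 0.054 ]
side red 0.67 [212. 192.] [0.4519 0.0139 0.054 ]
side red 0.55 [231. 137.] [0.524  0.2561 0.054 ]
{'clock': 0.5, 'joint_pos': array([-1.36962253e+00,  3.13253484e-01,  4.60619016e-02,  1.30358924e+00,
        4.96960754e-05,  1.43120554e+00]), 'qvel': array([-9.66967322e-05,  5.34899895e-04,  6.99116429e-04, -2.93067724e-04,
        4.03379780e-04,  1.28492283e-03]), 'tau': array([-1.30119770e-03, -4.80000436e+01,  2.98534137e+01,  2.04858865e-03,
       -2.43091508e-04,  1.06971711e-05]), 'tcp_pos': array([ 0.1921863 , -0.5419621 ,  0.21407712]), 'orientation': array([6.98292029e-06, 9.85520018e-01, 1.69559118e-01, 2.50749044e-05]), 'wrist_force': array([-0.28689937,  0.28221498,  0.25858086]), 'ft_torque': array([-0.00066719,  0.01269774,  0.0040689 ]), 'grip_force': 0.0, 'finger_gap': 0.08539974055290185}
```

View pics/top0.png

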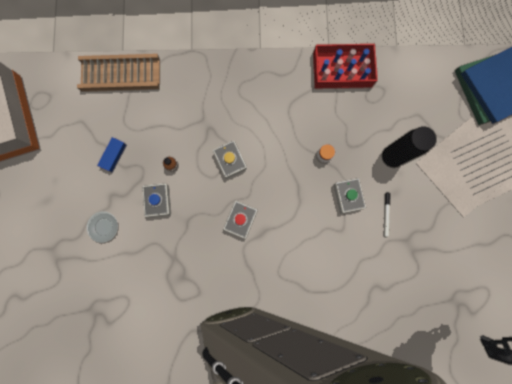

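View pics/side0.png

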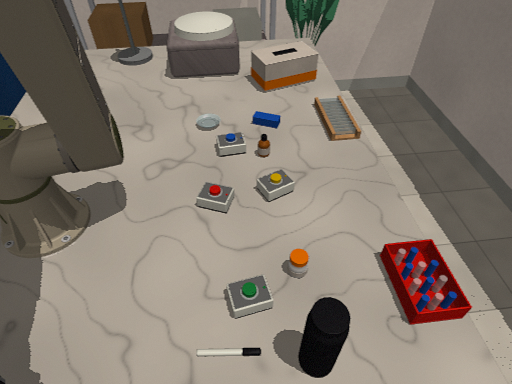

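The top view shows the green button near (352,195), yellow (230,158), blue (155,200) and red (240,219). The side view has green at (249,290), yellow (276,178), blue (231,138) and red (215,190). I'll refine these with colour centroids from both views.

```bash
cat >> h.py <<'E'
SEED={"top":dict(green=(352,195),yellow=(230,158),blue=(155,200),red=(240,219)),"side":dict(green=(249,290),yellow=(276,178),blue=(231,138),red=(215,190))}
def cents(n,p,R=14):
    out={}
    hsv=cv2.cvtColor(p["color"],cv2.COLOR_RGB2HSV)
    for c,(u,v) in SEED[n].items():
        w=hsv[v-R:v+R+1,u-R:u+R+1]; H=w[...,0].astype(int); t=dict(green=70,yellow=24,blue=108,red=0)[c]
        d=np.abs((H-t+90)%180-90); m=((d<16)&(w[...,1]>120)&(w[...,2]>50)).astype(np.uint8)
        k,l,st,ce=cv2.connectedComponentsWithStats(m)
        i=1+np.argmax(st[1:,4]); out[c]=(ce[i]+[u-R,v-R],st[i])
    return out
E
python3 - <<'E'
from h import *
P={n:read_camera(n) for n in ["top","side"]}
for n,p in P.items():
    for c,(uv,st) in cents(n,p).items(): print(n,c,uv.round(1),st[2:],at_z(p,uv,.052).round(4))
    print(n,p["fovy"],np.array(p["world_from_camera"])[:3,3])
C={n:cents(n,p) for n,p in P.items()}
for c in C["top"]:
    r=[ray(P[n],C[n][c][0]) for n in P]
    A=sum(np.eye(3)-np.outer(d,d)/(d@d) for o,d in r); b=sum((np.eye(3)-np.outer(d,d)/(d@d))@o for o,d in r)
    print(c,np.linalg.solve(A,b).round(4))
for t in ["flask","sample_jar","stain_bottle"]:
    print(t,[(round(q["p"],2),at_z(P["top"],q["point"],0).round(3)) for q in tip_of(t,P["top"])[:2]])
E
```

```text
Traceback (most recent call last):
  File "h.py", line 17, in cents
    i=1+np.argmax(st[1:,4]); out[c]=(ce[i]+[u-R,v-R],st[i])
        ~~~~~~~~~^^^^^^^^^^
ValueError: attempt to get argmax of an empty sequence
```

Widen the hue for green and lower the thresholds.

```bash
sed -i 's/d<16)&(w\[...,1\]>120)&(w\[...,2\]>50)/d<22)\&(w[...,1]>100)\&(w[...,2]>35)/' h.py
cat > m.py <<'E'
from h import *
P={n:read_camera(n) for n in ["top","side"]}
print(cv2.cvtColor(P["top"]["color"],cv2.COLOR_RGB2HSV)[195,352])
for n,p in P.items():
    for c,(uv,st) in cents(n,p).items(): print(n,c,uv.round(1),st[2:],at_z(p,uv,.052).round(4))
C={n:cents(n,p) for n,p in P.items()}
for c in C["top"]:
    r=[ray(P[n],C[n][c][0]) for n in P]
    A=sum(np.eye(3)-np.outer(d,d)/(d@d) for o,d in r); b=sum((np.eye(3)-np.outer(d,d)/(d@d))@o for o,d in r)
    print(c,np.linalg.solve(A,b).round(4))
for t in ["flask","sample_jar","stain_bottle"]:
    print(t,[(round(q["p"],2),at_z(P["top"],q["point"],0).round(3)) for q in tip_of(t,P["top"])[:2]])
E
python3 m.py
```

```text
[ 66 114 128]
top green [351.3 194.4] [10  8 64] [ 0.5257 -0.2901  0.052 ]
top yellow [228.8 157.2] [11 11 92] [0.6403 0.0532 0.052 ]
top blue [153.9 199.1] [11 11 92] [0.5249 0.2645 0.052 ]
top red [239.8 218.9] [11 11 97] [0.4639 0.0253 0.052 ]
side green [248.8 289.3] [ 14  16 170] [ 0.5211 -0.2933  0.052 ]
side yellow [275.2 177.6] [12 10 96] [0.6351 0.0504 0.052 ]
side blue [230.1 137.1] [ 9  8 63] [0.5198 0.2602 0.052 ]
side red [214.4 189.8] [ 12  11 107] [0.4594 0.0226 0.052 ]
green [ 0.5236 -0.2912  0.0488]
yellow [0.6381 0.0532 0.05  ]
blue [0.5226 0.265  0.0489]
red [0.4616 0.0251 0.0499]
flask [(0.8, array([ 0.643, -0.434,  0.   ]))]
sample_jar [(0.51, array([ 0.653, -0.23 ,  0.   ]))]
stain_bottle []
```

{"api": "jog_arm", "payload": {"moves": [{"fingers": 1, "slide": [40, -13, 0]}, {"fingers": 1, "slide": [80, -25, 0]}, {"fingers": 1, "slide": [120, -38, 0]}, {"fingers": 1, "slide": [160, -51, 0]}, {"fingers": 1, "slide": [200, -63, 0]}, {"fingers": 1, "slide": [240, -76, 20]}, {"fingers": 1, "slide": [280, -89, 40]}, {"fingers": 1, "slide": [320, -101, 60]}, {"fingers": 1, "slide": [360, -114, 80]}, {"fingers": 1, "slide": [396, -125, 100]}]}}

```text
schema error: expected keys fingers, slide, angular
```

{"api": "jog_arm", "payload": {"moves": [{"fingers": 1, "slide": [0, 0, 0]}, {"fingers": 1, "slide": [0, 0, 0]}, {"fingers": 1, "slide": [0, 0, 0]}]}}

```text
schema error: expected keys fingers, slide, angular
```

```bash
python3 - <<'E'
from h import *
p=read_camera("side"); cv2.imwrite("pics/s1.png",cv2.resize(p["color"][200:360,150:350,::-1],None,fx=3,fy=3))
s=get_state(); print(s["clock"],s["tcp_pos"],s["orientation"],s["finger_gap"],s["wrist_force"])
E
```

```text
0.9 [ 0.19219137 -0.54195121  0.21414794] [4.78207937e-05 9.85516690e-01 1.69578449e-01 1.45169653e-05] 0.08530208750317587 [ 0.34905559  0.30673794 -0.82817235]
```

View pics/s1.png

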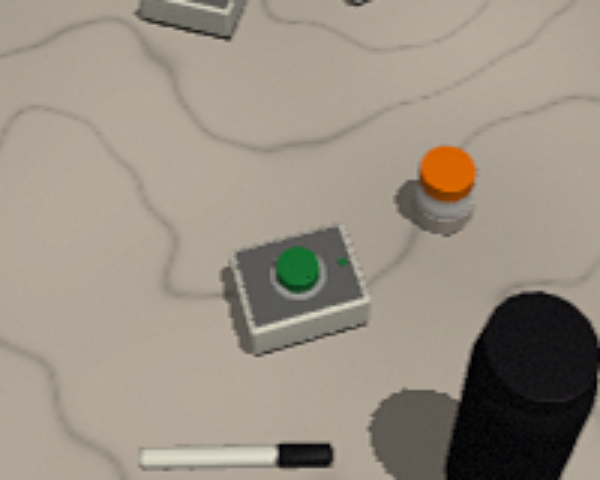

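The calls were refused because `angular` is required, so the arm hasn't moved. The crop shows the green cap at crop pixel (298,268), with clear space around the box.

{"api": "jog_arm", "payload": {"moves": [{"fingers": 1, "slide": [40, -13, 0], "angular": [0, 0, 0]}, {"fingers": 1, "slide": [80, -25, 0], "angular": [0, 0, 0]}, {"fingers": 1, "slide": [120, -38, 0], "angular": [0, 0, 0]}, {"fingers": 1, "slide": [160, -51, 0], "angular": [0, 0, 0]}, {"fingers": 1, "slide": [200, -63, 0], "angular": [0, 0, 0]}, {"fingers": 1, "slide": [240, -76, 20], "angular": [0, 0, 0]}, {"fingers": 1, "slide": [280, -89, 40], "angular": [0, 0, 0]}, {"fingers": 1, "slide": [320, -101, 60], "angular": [0, 0, 0]}, {"fingers": 1, "slide": [360, -114, 80], "angular": [0, 0, 0]}, {"fingers": 1, "slide": [396, -125, 100], "angular": [0, 0, 0]}]}}

```text
clock: 1.73
tcp_pos: [0.5098, -0.3019, 0.1236]
orientation: [0.0, 0.986, 0.17, 0.0]
wrist_force: [0.7, -1.0, -0.1]
finger_gap: -0.0
grip_force: 0.0
```

{"api": "jog_arm", "payload": {"moves": [{"fingers": 1, "slide": [0, 0, 0], "angular": [0, 0, 0]}, {"fingers": 1, "slide": [0, 0, 0], "angular": [0, 0, 0]}, {"fingers": 1, "slide": [0, 0, 0], "angular": [0, 0, 0]}, {"fingers": 1, "slide": [0, 0, 0], "angular": [0, 0, 0]}]}}

```text
clock: 2.07
tcp_pos: [0.508, -0.3043, 0.1247]
orientation: [0.001, 0.986, 0.169, 0.0]
wrist_force: [0.5, 0.1, -0.5]
finger_gap: 0.0002
grip_force: 0.0
```

```bash
python3 - <<'E'
from h import *
p=read_camera("side"); cv2.imwrite("pics/s2.png",cv2.resize(p["color"][180:340,150:350,::-1],None,fx=3,fy=3))
s=get_state(); print(s["clock"],s["tcp_pos"],s["orientation"],s["finger_gap"],s["wrist_force"])
E
```

```text
2.1167 [ 0.5079492  -0.30459378  0.12492115] [7.07423596e-04 9.85661284e-01 1.68733958e-01 4.30079790e-04] -0.00017979060588064154 [-0.40164002  0.57609645 -0.68685751]
```

View pics/s2.png

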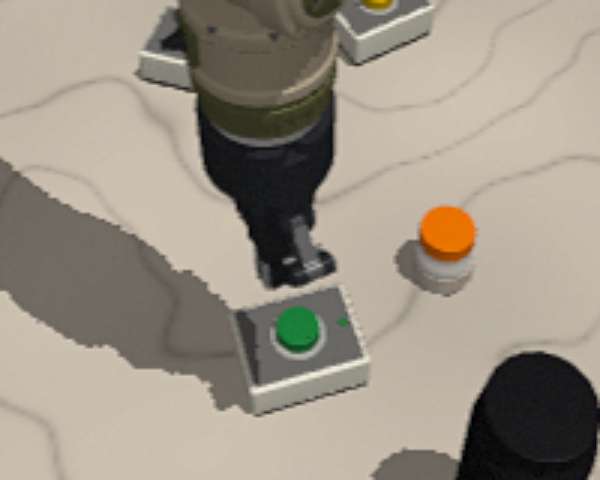

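The fingers are shut and stopped just short of the button, with the tip at crop (290,280) and the cap at (298,328). Correcting x and y and lowering a little.

{"api": "jog_arm", "payload": {"moves": [{"fingers": 1, "slide": [18, -7, 25], "angular": [0, 0, 0]}, {"fingers": 1, "slide": [18, -7, 40], "angular": [0, 0, 0]}, {"fingers": 1, "slide": [18, -7, 40], "angular": [0, 0, 0]}, {"fingers": 1, "slide": [18, -7, 40], "angular": [0, 0, 0]}, {"fingers": 1, "slide": [18, -7, 40], "angular": [0, 0, 0]}]}}

```text
clock: 2.53
tcp_pos: [0.5228, -0.292, 0.0853]
orientation: [0.001, 0.986, 0.169, 0.0]
wrist_force: [0.4, -1.0, -0.9]
finger_gap: 0.0003
grip_force: 0.0
```

```bash
python3 - <<'E'
from h import *
a=[]
for n in ["side","top"]:
    p=read_camera(n); c=p["color"][:,:,::-1]; a.append(cv2.resize(c[240:320,200:300] if n=="side" else c[155:235,300:400],None,fx=4,fy=4))
cv2.imwrite("pics/s3.png",np.hstack(a))
s=get_state(); print(s["clock"],s["tcp_pos"],s["orientation"],s["finger_gap"],s["wrist_force"])
E
```

```text
2.6333 [ 0.52330135 -0.29196651  0.08557378] [1.01872577e-03 9.85619077e-01 1.68977070e-01 8.64729604e-04] -0.0002809074158537481 [ 0.35239105 -0.30850029 -1.46868219]
```

View pics/s3.png

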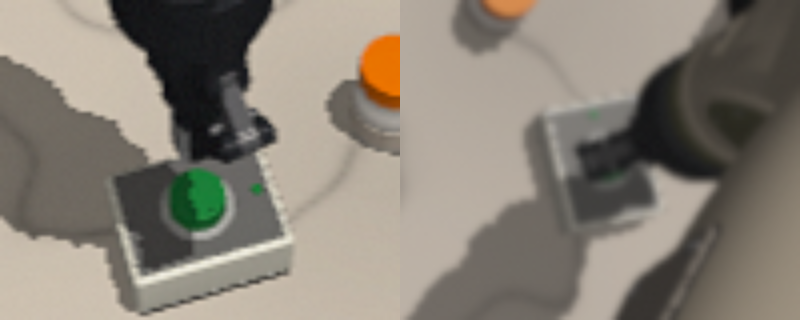

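```bash
python3 - <<'E'
from h import *
for n in ["side","top"]:
    p=read_camera(n); T=np.linalg.inv(np.array(p["world_from_camera"])); f=192/np.tan(np.radians(p["fovy"])/2)
    for q in [(.5233,-.292,.0746),(.5233,-.292,.054)]:
        c=T[:3,:3]@q+T[:3,3]; print(n,f*c[:2]/c[2]+[p["cx"],p["cy"]])
E
```

```text
side [249.55530207 283.24939837]
side [249.70013371 288.13765292]
top [354.28415701 194.17433742]
top [352.17568462 195.1011263 ]
```

```bash
python3 - <<'E'
from h import *
a=[]
for n,u,v,mk in [("side",250,280,(249.6,283.2)),("top",352,192,(354.3,194.2))]:
    p=read_camera(n); c=p["color"][v-25:v+25,u-20:u+20,::-1]; c=np.clip(c.astype(float)*1.6,0,255).astype(np.uint8)
    c=cv2.resize(c,None,fx=10,fy=10,interpolation=cv2.INTER_CUBIC)
    cv2.drawMarker(c,(int((mk[0]-u+20.5)*10),int((mk[1]-v+25.5)*10)),(255,0,255),0,20,2); a.append(c)
cv2.imwrite("pics/s4.png",np.hstack(a))
E
```

```text
(no output)
```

View pics/s4.png

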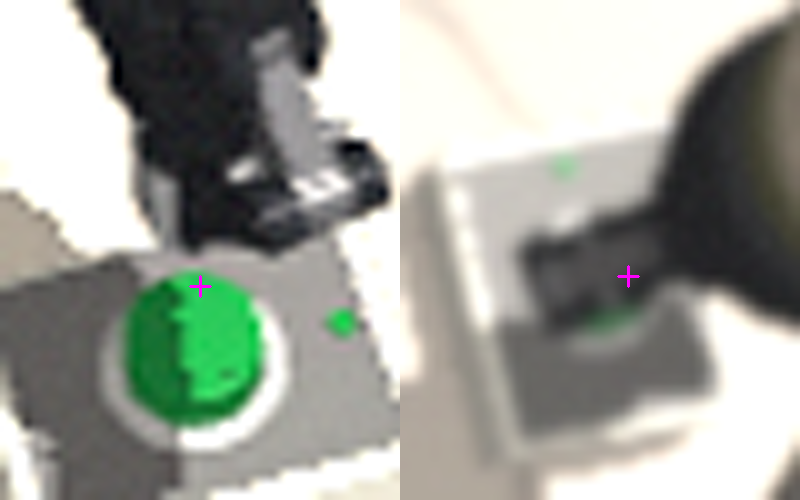

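The crops show the shut fingertips right above the green cap in both views; the projected tip falls on it. Now I'll descend slowly, watching the force.

{"api": "jog_arm", "payload": {"moves": [{"fingers": 1, "slide": [0, 0, 6], "angular": [0, 0, 0]}, {"fingers": 1, "slide": [0, 0, 12], "angular": [0, 0, 0]}, {"fingers": 1, "slide": [0, 0, 16], "angular": [0, 0, 0]}, {"fingers": 1, "slide": [0, 0, 18], "angular": [0, 0, 0]}, {"fingers": 1, "slide": [0, 0, 18], "angular": [0, 0, 0]}]}}

```text
clock: 3.25
tcp_pos: [0.5223, -0.2902, 0.0648]
orientation: [-0.001, 0.986, 0.17, -0.001]
wrist_force: [0.7, 0.3, -0.2]
finger_gap: 0.0001
grip_force: 0.0
```

{"api": "jog_arm", "payload": {"moves": [{"fingers": 1, "slide": [0, 0, 1], "angular": [0, 0, 0]}, {"fingers": 1, "slide": [0, 0, 2], "angular": [0, 0, 0]}, {"fingers": 1, "slide": [0, 0, 3], "angular": [0, 0, 0]}, {"fingers": 1, "slide": [0, 0, 4], "angular": [0, 0, 0]}, {"fingers": 1, "slide": [0, 0, 5], "angular": [0, 0, 0]}, {"fingers": 1, "slide": [0, 0, 5], "angular": [0, 0, 0]}]}}

```text
clock: 3.75
tcp_pos: [0.5228, -0.2906, 0.0608]
orientation: [-0.0, 0.986, 0.17, -0.0]
wrist_force: [-0.6, 0.2, 0.2]
finger_gap: -0.0001
grip_force: 0.0
```

{"api": "jog_arm", "payload": {"moves": [{"fingers": 1, "slide": [0, 0, 1], "angular": [0, 0, 0]}, {"fingers": 1, "slide": [0, 0, 2], "angular": [0, 0, 0]}, {"fingers": 1, "slide": [0, 0, 3], "angular": [0, 0, 0]}]}}

```text
clock: 4.0
tcp_pos: [0.523, -0.2907, 0.0579]
orientation: [0.0, 0.986, 0.17, 0.0]
wrist_force: [0.9, -0.3, -0.8]
finger_gap: -0.0002
grip_force: 0.0
```

```bash
python3 - <<'E'
from h import *
a=[]
for n,u,v in [("side",250,280),("top",352,192)]:
    p=read_camera(n); c=p["color"][v-25:v+25,u-20:u+20,::-1]; c=np.clip(c.astype(float)*1.6,0,255).astype(np.uint8)
    a.append(cv2.resize(c,None,fx=10,fy=10,interpolation=cv2.INTER_CUBIC))
    if n=="side": print(cents(n,p)["green"])
cv2.imwrite("pics/s5.png",np.hstack(a))
s=get_state(); print(s["clock"],s["tcp_pos"],s["wrist_force"])
E
```

```text
Traceback (most recent call last):
  File "h.py", line 17, in cents
    i=1+np.argmax(st[1:,4]); out[c]=(ce[i]+[u-R,v-R],st[i])
        ~~~~~~~~~^^^^^^^^^^
ValueError: attempt to get argmax of an empty sequence
```

```bash
python3 - <<'E'
from h import *
a=[]
for n,u,v in [("side",250,280),("top",352,192)]:
    p=read_camera(n); c=p["color"][v-25:v+25,u-20:u+20,::-1]; c=np.clip(c.astype(float)*1.6,0,255).astype(np.uint8)
    a.append(cv2.resize(c,None,fx=10,fy=10,interpolation=cv2.INTER_CUBIC))
cv2.imwrite("pics/s5.png",np.hstack(a))
s=get_state(); print(s["clock"],s["tcp_pos"],s["wrist_force"])
E
```

```text
4.15 [ 0.52281067 -0.2906144   0.0578093 ] [0.07439058 0.21401205 0.18565956]
```

View pics/s5.png

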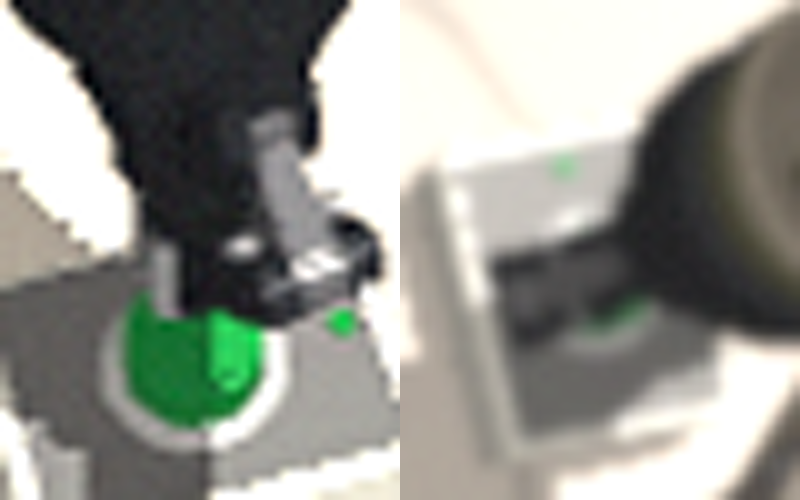

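The cap still looks fully out, with its bottom edge at crop (195,425), and the fingertips are just above it at (215,318). So the tips are higher than stated. I'll keep descending in small steps.

{"api": "jog_arm", "payload": {"moves": [{"fingers": 1, "slide": [0, 0, 1], "angular": [0, 0, 0]}, {"fingers": 1, "slide": [0, 0, 2], "angular": [0, 0, 0]}, {"fingers": 1, "slide": [0, 0, 3], "angular": [0, 0, 0]}]}}

```text
clock: 4.4
tcp_pos: [0.5229, -0.2907, 0.0549]
orientation: [0.0, 0.986, 0.17, 0.0]
wrist_force: [0.7, -0.5, 0.1]
finger_gap: -0.0003
grip_force: 0.0
```

{"api": "jog_arm", "payload": {"moves": [{"fingers": 1, "slide": [0, 0, 1], "angular": [0, 0, 0]}, {"fingers": 1, "slide": [0, 0, 2], "angular": [0, 0, 0]}]}}

```text
clock: 4.57
tcp_pos: [0.5229, -0.2907, 0.0528]
orientation: [0.0, 0.986, 0.17, -0.0]
wrist_force: [-0.1, 0.5, -0.4]
finger_gap: -0.0001
grip_force: 0.0
```

```bash
python3 - <<'E'
from h import *
def g(c):
    c=c.astype(int); m=(c[...,1]>1.5*c[...,0])&(c[...,1]>1.3*c[...,2])&(c[...,1]>25)
    m=m[270:305,235:262]; return m
a=cv2.imread("pics/side0.png")[...,::-1]; p=read_camera("side"); 
for c in (a,p["color"]):
    m=g(c); print("\n".join(f"{270+i} "+"".join("#" if x else "." for x in r) for i,r in enumerate(m) if r.any())); print()
p=p["color"].sum(2)//3
print(p[274:302:1,240:266])
s=get_state(); print(s["clock"],s["tcp_pos"],s["wrist_force"],s["tau"])
E
```

```text
282 .............###...........
283 ..........#########........
284 .........###########.......
285 ........############.......
286 ........#############......
287 .......##############......
288 .......##############......
289 .......##############......
290 .......##############......
291 .......##############......
292 ........#############......
293 ........#############......
294 .........###########.......
295 ..........#########........
296 ...........#######.........
297 ..............#............

285 ........##.................
286 ........##.................
287 ........###....####........
288 ........#############......
289 ........#############......
290 ........#############......
291 ........#############......
292 ........#############......
293 ........#############......
294 ........############.......
295 .........##########........
296 ...........#######.........
297 ............####...........

[[188 196 138  23  21  23  19  21  20  19  21  18  21  19  23  34  79  97
   95  95 104 147 172 170 175 178]
 [185 190 165 100  38  20  22  21  25  19  20  23  18  22  29
[... 2361 characters left out ...]
2  84  64  58  48  60  94 159 185 176 147 111 100
  102 102 103 103 103 105 106 104]
 [ 58  56  56  68  91 100  98 100 101 101  99  95 144 169 144 110  99 101
  103 103 102 103 103 103 102 102]
 [ 57  58  56  52  61  82  90  96 104 102 101 100 117 115  99 100 102 102
  104 101 102 103 101 101  99 102]
 [ 56  56  57  58  56  54  55  62  67  62  52  49  84 102 103 103 104 103
  102 102 101  97 101 102 110 123]
 [ 57  57  55  56  59  55  58  56  57  57  56  53  86 106 103 103 101  98
  101 104 109 107 149 168 212 236]]
4.6167 [ 0.52276448 -0.29055958  0.05256879] [0.04172403 0.17720191 0.10779291] [ 1.65412790e-02 -5.30363095e+01  2.71545660e+01  1.28818621e-03
  2.67556106e-04  5.43562874e-05]
```

{"api": "jog_arm", "payload": {"moves": [{"fingers": 1, "slide": [0, 0, 1], "angular": [0, 0, 0]}, {"fingers": 1, "slide": [0, 0, 2], "angular": [0, 0, 0]}]}}

```text
clock: 4.78
tcp_pos: [0.523, -0.2907, 0.0509]
orientation: [0.0, 0.986, 0.17, 0.0]
wrist_force: [1.1, 1.2, -0.5]
finger_gap: 0.0003
grip_force: 0.0
```

{"api": "jog_arm", "payload": {"moves": [{"fingers": 1, "slide": [0, 0, 1], "angular": [0, 0, 0]}, {"fingers": 1, "slide": [0, 0, 2], "angular": [0, 0, 0]}]}}

```text
clock: 4.95
tcp_pos: [0.5229, -0.2907, 0.0488]
orientation: [0.0, 0.986, 0.17, 0.0]
wrist_force: [-0.4, 0.4, 0.4]
finger_gap: 0.0002
grip_force: 0.0
```

```bash
cat > g.py <<'E'
from h import *
p=read_camera("side"); c=p["color"].astype(int)
m=((c[...,1]>1.5*c[...,0])&(c[...,1]>1.3*c[...,2])&(c[...,1]>25))[270:305,235:262]
print("\n".join(f"{270+i} "+"".join("#" if x else "." for x in r) for i,r in enumerate(m) if r.any()))
s=get_state(); print(s["clock"],s["tcp_pos"],s["wrist_force"],s["tau"][:3],s["joint_pos"])
a=[]
for n,u,v in [("side",250,280),("top",352,192)]:
    p=read_camera(n); c=p["color"][v-25:v+25,u-20:u+20,::-1]; c=np.clip(c.astype(float)*2,0,255).astype(np.uint8)
    a.append(cv2.resize(c,None,fx=10,fy=10,interpolation=cv2.INTER_CUBIC))
cv2.imwrite("pics/s6.png",np.hstack(a))
E
python3 g.py
```

```text
285 ........#..................
286 ........##.................
287 ........##.................
288 ........###....####........
289 ........#############......
290 ........#############......
291 ........#############......
292 ........#############......
293 ........#############......
294 ........############.......
295 .........##########........
296 ...........#######.........
297 ............####...........
5.0 [ 0.52278854 -0.29057082  0.04860055] [ 0.07845885  0.01537043 -0.0837404 ] [ 1.69304857e-02 -5.30991590e+01  2.70324594e+01] [-6.41418031e-01  4.53812426e-01 -1.66285575e-01  9.50996736e-01
 -5.69745640e-05  2.15937684e+00]
```

View pics/s6.png

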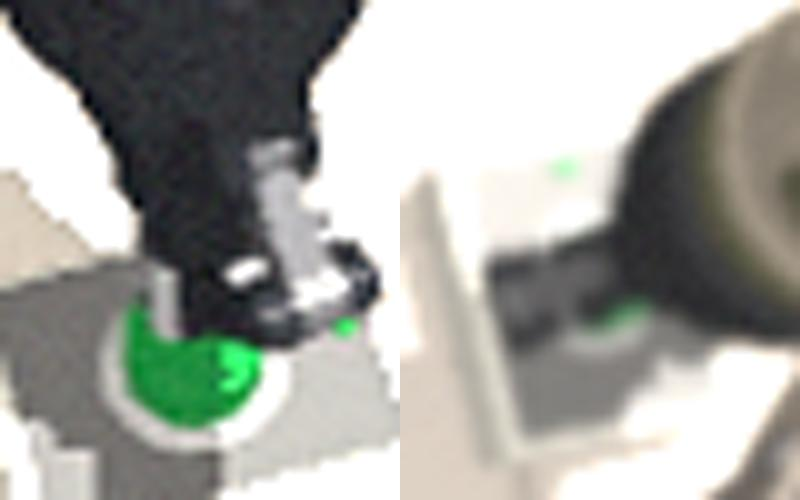

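The cap is still out and the fingertips (bottom at about crop (230,340)) still read no force. I'll continue in 1–2 mm steps until contact shows.

{"api": "jog_arm", "payload": {"moves": [{"fingers": 1, "slide": [0, 0, 1], "angular": [0, 0, 0]}, {"fingers": 1, "slide": [0, 0, 1], "angular": [0, 0, 0]}]}}

```text
clock: 5.27
tcp_pos: [0.5229, -0.2907, 0.0478]
orientation: [0.0, 0.986, 0.17, -0.0]
wrist_force: [0.0, -0.3, -0.2]
finger_gap: -0.0002
grip_force: 0.0
```

{"api": "jog_arm", "payload": {"moves": [{"fingers": 1, "slide": [0, 0, 1], "angular": [0, 0, 0]}, {"fingers": 1, "slide": [0, 0, 1], "angular": [0, 0, 0]}]}}

```text
clock: 5.43
tcp_pos: [0.5228, -0.2906, 0.0468]
orientation: [-0.0, 0.986, 0.17, -0.0]
wrist_force: [-0.3, 0.3, -0.6]
finger_gap: 0.0001
grip_force: 0.0
```

```bash
python3 g.py
```

```text
285 ........#..................
286 ........##.................
287 .......###.................
288 ........##.................
289 .......####..#######.......
290 ........##############.....
291 ........#############......
292 ........#############......
293 ........#############......
294 ........############.......
295 .........##########........
296 ...........#######.........
297 ............####...........
5.4833 [ 0.52284332 -0.29062896  0.04683849] [-0.37278718 -0.35074994  0.24300677] [-4.18182142e-03 -5.25247014e+01  2.66166866e+01] [-6.41444346e-01  4.55377843e-01 -1.68569147e-01  9.46947203e-01
 -5.13189670e-05  2.15939151e+00]
```

{"api": "jog_arm", "payload": {"moves": [{"fingers": 1, "slide": [0, 0, 1], "angular": [0, 0, 0]}, {"fingers": 1, "slide": [0, 0, 1], "angular": [0, 0, 0]}]}}

```text
clock: 5.75
tcp_pos: [0.5228, -0.2906, 0.0458]
orientation: [-0.0, 0.986, 0.17, -0.0]
wrist_force: [-0.4, 0.2, -0.7]
finger_gap: -0.0001
grip_force: 0.0
```

{"api": "jog_arm", "payload": {"moves": [{"fingers": 1, "slide": [0, 0, 1], "angular": [0, 0, 0]}, {"fingers": 1, "slide": [0, 0, 1], "angular": [0, 0, 0]}]}}

```text
clock: 5.92
tcp_pos: [0.5228, -0.2906, 0.0447]
orientation: [-0.0, 0.986, 0.17, -0.0]
wrist_force: [-0.2, 0.7, 0.0]
finger_gap: 0.0001
grip_force: 0.0
```

```bash
python3 g.py; python3 - <<'E'
from h import *
s=get_state(); print(s["ft_torque"],s["orientation"])
for n in ["side","top"]:
    p=read_camera(n); T=np.linalg.inv(np.array(p["world_from_camera"])); f=192/np.tan(np.radians(p["fovy"])/2)
    q=np.array([.5228,-.2906,.05]); g=lambda q:(lambda c:f*c[:2]/c[2]+[p["cx"],p["cy"]])(T[:3,:3]@q+T[:3,3])
    print(n,g(q).round(1),[(g(q+.01*e)-g(q)).round(2) for e in np.eye(3)])
E
```

```text
285 ........#..................
286 ........##.................
287 .......###.................
288 ........##.................
289 ........###....###.........
290 ........#############......
291 ........#############......
292 ........#############......
293 ........#############......
294 ........############.......
295 .........##########........
296 ...........#######.........
297 ............####...........
5.9667 [ 0.52281073 -0.29061057  0.04480631] [-0.11511339 -0.52906509  0.09554894] [-5.39720306e-03 -5.25640297e+01  2.65544361e+01] [-6.41445842e-01  4.57228470e-01 -1.71135075e-01  9.42612987e-01
 -6.35408407e-05  2.15937944e+00]
[ 0.04622933 -0.00475969 -0.00069353] [ 1.16563789e-05  9.85518970e-01  1.69565205e-01 -7.27651340e-06]
side [249.4 288.5] [array([ 4.55, -0.5 ]), array([-0.5 , -4.07]), array([-0.07, -2.33])]
top [351.3 195.5] [array([-0.22, -3.51]), array([-3.53,  0.08]), array([ 1.  , -0.44])]
```

{"api": "jog_arm", "payload": {"moves": [{"fingers": 1, "slide": [0, 0, 1], "angular": [0, 0, 0]}, {"fingers": 1, "slide": [0, 0, 1], "angular": [0, 0, 0]}]}}

```text
clock: 6.33
tcp_pos: [0.5229, -0.2906, 0.0438]
orientation: [0.0, 0.986, 0.17, -0.0]
wrist_force: [-0.1, -0.7, -1.1]
finger_gap: 0.0003
grip_force: 0.0
```

{"api": "jog_arm", "payload": {"moves": [{"fingers": 1, "slide": [0, 0, 1], "angular": [0, 0, 0]}, {"fingers": 1, "slide": [0, 0, 1], "angular": [0, 0, 0]}]}}

```text
clock: 6.5
tcp_pos: [0.5228, -0.2906, 0.0428]
orientation: [-0.0, 0.986, 0.17, -0.0]
wrist_force: [-0.1, 0.2, 0.2]
finger_gap: -0.0003
grip_force: 0.0
```

```bash
python3 - <<'E'
from h import *
p=read_camera("side"); c=p["color"][225:315,200:300,::-1]
c=(255*(c/255.)**.45).astype(np.uint8); cv2.imwrite("pics/s7.png",cv2.resize(c,None,fx=6,fy=6,interpolation=cv2.INTER_CUBIC))
s=get_state(); print(s["tcp_pos"],s["wrist_force"])
E
```

```text
[ 0.52282722 -0.2906295   0.04279319] [-1.5766467  -0.60793737  0.03117478]
```

View pics/s7.png

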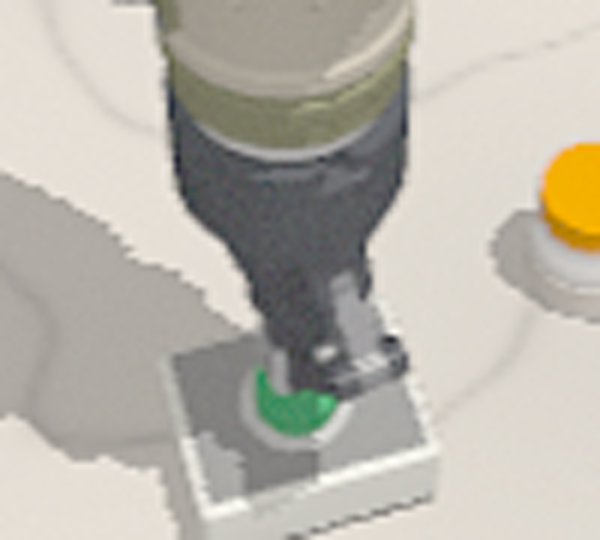

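The gripper is centred over the green cap, with tips at crop (290,388) and the visible cap at (295,405). The cap isn't depressed yet, so I'll carry on.

{"api": "jog_arm", "payload": {"moves": [{"fingers": 1, "slide": [0, 0, 1], "angular": [0, 0, 0]}, {"fingers": 1, "slide": [0, 0, 1], "angular": [0, 0, 0]}]}}

```text
clock: 6.72
tcp_pos: [0.5229, -0.2906, 0.0418]
orientation: [-0.0, 0.986, 0.17, -0.0]
wrist_force: [0.0, 0.3, 0.8]
finger_gap: 0.0002
grip_force: 0.0
```

{"api": "jog_arm", "payload": {"moves": [{"fingers": 1, "slide": [0, 0, 1], "angular": [0, 0, 0]}, {"fingers": 1, "slide": [0, 0, 1], "angular": [0, 0, 0]}]}}

```text
clock: 6.88
tcp_pos: [0.5228, -0.2906, 0.0407]
orientation: [-0.0, 0.986, 0.17, -0.0]
wrist_force: [-0.2, 0.1, 0.7]
finger_gap: -0.0
grip_force: 0.0
```

{"api": "jog_arm", "payload": {"moves": [{"fingers": 1, "slide": [0, 0, 1], "angular": [0, 0, 0]}, {"fingers": 1, "slide": [0, 0, 1], "angular": [0, 0, 0]}]}}

```text
clock: 7.05
tcp_pos: [0.5228, -0.2906, 0.0397]
orientation: [-0.0, 0.986, 0.17, -0.0]
wrist_force: [-0.3, -0.2, -0.1]
finger_gap: 0.0004
grip_force: 0.0
```

```bash
python3 g.py
```

```text
286 ........#..................
287 ........#..................
288 ........##.................
289 ........##.................
290 ........###....##..........
291 ........############.......
292 ........#############......
293 ........#############......
294 ........############.......
295 .........##########........
296 ...........#######.........
297 ............####...........
7.1 [ 0.52283637 -0.2906382   0.03981565] [0.72396101 0.37158228 0.35184964] [-5.12053564e-03 -5.26422107e+01  2.63934642e+01] [-6.41465430e-01  4.61866763e-01 -1.77309585e-01  9.31761482e-01
 -4.83939919e-05  2.15938475e+00]
```

The cap's lower rim is where it meets the box, so it can't show how far the cap is pressed. I'll lift off and compare the top outline with the first picture.

{"api": "jog_arm", "payload": {"moves": [{"fingers": 1, "slide": [0, 0, -15], "angular": [0, 0, 0]}, {"fingers": 1, "slide": [0, 0, -35], "angular": [0, 0, 0]}, {"fingers": 1, "slide": [0, 0, -55], "angular": [0, 0, 0]}, {"fingers": 1, "slide": [0, 0, -60], "angular": [0, 0, 0]}, {"fingers": 1, "slide": [0, 0, -60], "angular": [0, 0, 0]}]}}

```text
clock: 7.62
tcp_pos: [0.5242, -0.2916, 0.1018]
orientation: [0.002, 0.986, 0.17, 0.001]
wrist_force: [-0.3, -0.9, 0.0]
finger_gap: 0.0001
grip_force: 0.0
```

```bash
python3 g.py; python3 - <<'E'
from h import *
P={n:read_camera(n) for n in ["side","top"]}
tp=get_state()["tcp_pos"]; print(tp)
ref={n:cv2.imread(f"pics/{n}0.png")[:,:,::-1] for n in P}
p=P["side"]; d=np.abs(p["color"].astype(int)-ref["side"]).sum(2)
# dark moving gripper mask in side view
m=(p["color"].max(2)<60)&(d>60)
for r in range(255,296): 
    c=np.where(m[r,225:290])[0]; 
    if len(c): print(r,225+c.min(),225+c.max(),len(c))
E
```

```text
282 .............###...........
283 ...........########........
284 .........###########.......
285 ........############.......
286 ........#############......
287 .......##############......
288 ........#############......
289 ........#############......
290 ........#############......
291 ........#############......
292 ........#############......
293 ........#############......
294 ........############.......
295 .........##########........
296 ...........#######.........
297 ..............#............
7.6667 [ 0.52339431 -0.29103423  0.10033362] [-0.98785098 -0.36995195 -0.46293097] [ 2.77487864e-02 -5.29929686e+01  2.90278065e+01] [-6.41433347e-01  4.12031409e-01 -9.45626341e-02  1.06242589e+00
 -5.62182135e-05  2.15934392e+00]
[ 0.52211769 -0.29010002  0.09846301]
255 240 261 18
256 240 261 18
257 241 260 15
258 240 254 15
259 241 254 14
260 241 255 15
261 242 255 14
262 243 255 13
263 243 256 14
264 243 264 15
265 243 266 19
266 243 267 17
267 243 265 12
268 243 267 14
269 243 267 16
270 243 267 16
271 247 265 11
272 247 259 13
273 247 260 14
274 247 259 13
275 248 256 3
281 240 240 1
282 236 242 7
283 233 242 8
284 229 242 12
285 229 238 9
286 229 240 9
287 230 239 8
288 230 239 8
289 230 239 8
290 231 235 4
291 231 239 5
292 231 238 5
293 231 238 6
294 232 239 6
295 232 239 6
```

The cap outline matches the original, so it's untouched and the shut tips sit higher than stated. I'll go back down and further.

{"api": "jog_arm", "payload": {"moves": [{"fingers": 1, "slide": [0, 0, 20], "angular": [0, 0, 0]}, {"fingers": 1, "slide": [0, 0, 40], "angular": [0, 0, 0]}, {"fingers": 1, "slide": [0, 0, 54], "angular": [0, 0, 0]}, {"fingers": 1, "slide": [0, 0, 58], "angular": [0, 0, 0]}, {"fingers": 1, "slide": [0, 0, 60], "angular": [0, 0, 0]}, {"fingers": 1, "slide": [0, 0, 60], "angular": [0, 0, 0]}]}}

```text
clock: 8.37
tcp_pos: [0.5226, -0.2905, 0.0394]
orientation: [-0.0, 0.986, 0.17, -0.0]
wrist_force: [-0.1, -0.5, 0.3]
finger_gap: -0.0002
grip_force: 0.0
```

{"api": "jog_arm", "payload": {"moves": [{"fingers": 1, "slide": [0, 0, 1], "angular": [0, 0, 0]}, {"fingers": 1, "slide": [0, 0, 2], "angular": [0, 0, 0]}]}}

```text
clock: 8.53
tcp_pos: [0.5237, -0.2912, 0.0389]
orientation: [0.001, 0.986, 0.17, 0.001]
wrist_force: [0.3, -0.1, 0.1]
finger_gap: 0.0002
grip_force: 0.0
```

{"api": "jog_arm", "payload": {"moves": [{"fingers": 1, "slide": [0, 0, 1], "angular": [0, 0, 0]}, {"fingers": 1, "slide": [0, 0, 2], "angular": [0, 0, 0]}]}}

```text
clock: 8.7
tcp_pos: [0.5234, -0.291, 0.0366]
orientation: [0.001, 0.986, 0.17, 0.001]
wrist_force: [0.6, -0.0, 2.9]
finger_gap: 0.0003
grip_force: 1.2
```

{"api": "jog_arm", "payload": {"moves": [{"fingers": 1, "slide": [0, 0, 1], "angular": [0, 0, 0]}, {"fingers": 1, "slide": [0, 0, 2], "angular": [0, 0, 0]}]}}

```text
clock: 8.87
tcp_pos: [0.5234, -0.291, 0.0345]
orientation: [0.001, 0.986, 0.17, 0.0]
wrist_force: [0.0, 0.5, 2.3]
finger_gap: 0.0004
grip_force: 1.3
```

Contact: 2.5–3 N from about TCP z = 0.037–0.038. The stop should come near 0.030.

{"api": "jog_arm", "payload": {"moves": [{"fingers": 1, "slide": [0, 0, 1], "angular": [0, 0, 0]}, {"fingers": 1, "slide": [0, 0, 2], "angular": [0, 0, 0]}]}}

```text
clock: 9.03
tcp_pos: [0.5234, -0.291, 0.0323]
orientation: [0.0, 0.986, 0.17, 0.0]
wrist_force: [1.0, -1.0, 1.7]
finger_gap: -0.0002
grip_force: 1.3
```

{"api": "jog_arm", "payload": {"moves": [{"fingers": 1, "slide": [0, 0, 1], "angular": [0, 0, 0]}, {"fingers": 1, "slide": [0, 0, 1], "angular": [0, 0, 0]}]}}

```text
clock: 9.2
tcp_pos: [0.5233, -0.291, 0.0309]
orientation: [0.0, 0.986, 0.17, 0.0]
wrist_force: [1.6, -0.4, 1.3]
finger_gap: 0.0001
grip_force: 0.9
```

{"api": "jog_arm", "payload": {"moves": [{"fingers": 1, "slide": [0, 0, 0.5], "angular": [0, 0, 0]}, {"fingers": 1, "slide": [0, 0, 0.5], "angular": [0, 0, 0]}]}}

```text
clock: 9.37
tcp_pos: [0.5232, -0.2909, 0.0305]
orientation: [0.0, 0.986, 0.17, 0.0]
wrist_force: [1.2, -0.7, 2.3]
finger_gap: -0.0002
grip_force: 0.9
```

{"api": "jog_arm", "payload": {"moves": [{"fingers": 1, "slide": [0, 0, 0.5], "angular": [0, 0, 0]}, {"fingers": 1, "slide": [0, 0, 0.5], "angular": [0, 0, 0]}]}}

```text
clock: 9.53
tcp_pos: [0.5231, -0.2908, 0.03]
orientation: [0.0, 0.986, 0.17, 0.0]
wrist_force: [1.9, -0.5, 2.1]
finger_gap: 0.0001
grip_force: 1.1
```

{"api": "jog_arm", "payload": {"moves": [{"fingers": 1, "slide": [0, 0, 0.5], "angular": [0, 0, 0]}, {"fingers": 1, "slide": [0, 0, 0.5], "angular": [0, 0, 0]}]}}

```text
clock: 9.7
tcp_pos: [0.523, -0.2908, 0.0294]
orientation: [0.0, 0.986, 0.17, 0.0]
wrist_force: [2.2, 0.1, 2.5]
finger_gap: -0.0
grip_force: 1.1
```

{"api": "jog_arm", "payload": {"moves": [{"fingers": 1, "slide": [0, 0, -10], "angular": [0, 0, 0]}, {"fingers": 1, "slide": [0, 0, -40], "angular": [0, 0, 0]}, {"fingers": 1, "slide": [0, 0, -70], "angular": [0, 0, 0]}, {"fingers": 1, "slide": [0, 0, -70], "angular": [0, 0, 0]}, {"fingers": 1, "slide": [0, 0, -70], "angular": [0, 0, 0]}]}}

```text
clock: 10.12
tcp_pos: [0.5237, -0.2912, 0.1018]
orientation: [0.001, 0.986, 0.17, 0.001]
wrist_force: [-0.6, 0.2, -1.1]
finger_gap: 0.0001
grip_force: 0.0
```

```bash
python3 g.py
```

```text
284 ............#####..........
285 ..........#########........
286 .........###########.......
287 .........############......
288 ........#############......
289 .......##############......
290 ........#############......
291 ........#############......
292 ........#############......
293 ........#############......
294 ........############.......
295 .........##########........
296 ...........#######.........
297 ..............#............
10.1667 [ 0.52274887 -0.29055731  0.10011605] [0.47774118 0.14515416 0.61712904] [ 2.95022102e-03 -5.31527925e+01  2.92505926e+01] [-6.41414509e-01  4.11885673e-01 -9.53503078e-02  1.06317179e+00
 -1.04230735e-04  2.15933374e+00]
```

The cap top dropped from row 282 to 284, about 8 mm, so green is in. Next is yellow.

{"api": "jog_arm", "payload": {"moves": [{"fingers": 1, "slide": [25, -32, 0], "angular": [0, 0, 0]}, {"fingers": 1, "slide": [50, -64, 0], "angular": [0, 0, 0]}, {"fingers": 1, "slide": [75, -96, 0], "angular": [0, 0, 0]}, {"fingers": 1, "slide": [100, -128, 0], "angular": [0, 0, 0]}, {"fingers": 1, "slide": [125, -160, 0], "angular": [0, 0, 0]}, {"fingers": 1, "slide": [150, -192, 0], "angular": [0, 0, 0]}, {"fingers": 1, "slide": [175, -224, 0], "angular": [0, 0, 0]}, {"fingers": 1, "slide": [200, -257, 0], "angular": [0, 0, 0]}, {"fingers": 1, "slide": [222, -285, 0], "angular": [0, 0, 0]}, {"fingers": 1, "slide": [222, -285, 0], "angular": [0, 0, 0]}]}}

```text
clock: 11.1
tcp_pos: [0.637, 0.0586, 0.0976]
orientation: [-0.001, 0.985, 0.173, -0.001]
wrist_force: [0.1, -0.2, 1.2]
finger_gap: -0.0001
grip_force: 0.0
```

{"api": "jog_arm", "payload": {"moves": [{"fingers": 1, "slide": [0, 0, 0], "angular": [0, 0, 0]}, {"fingers": 1, "slide": [0, 0, 0], "angular": [0, 0, 0]}, {"fingers": 1, "slide": [0, 0, 0], "angular": [0, 0, 0]}]}}

```text
clock: 11.35
tcp_pos: [0.6359, 0.051, 0.0985]
orientation: [-0.0, 0.986, 0.169, -0.001]
wrist_force: [0.9, -1.0, 0.4]
finger_gap: 0.0002
grip_force: 0.0
```

{"api": "jog_arm", "payload": {"moves": [{"fingers": 1, "slide": [1, 0, 20], "angular": [0, 0, 0]}, {"fingers": 1, "slide": [1, 0, 40], "angular": [0, 0, 0]}, {"fingers": 1, "slide": [1, 0, 50], "angular": [0, 0, 0]}, {"fingers": 1, "slide": [1, 0, 54], "angular": [0, 0, 0]}, {"fingers": 1, "slide": [1, 0, 56], "angular": [0, 0, 0]}, {"fingers": 1, "slide": [1, 0, 56], "angular": [0, 0, 0]}]}}

```text
clock: 11.85
tcp_pos: [0.6378, 0.0517, 0.0435]
orientation: [0.0, 0.986, 0.169, -0.0]
wrist_force: [0.6, -0.4, 0.6]
finger_gap: 0.0002
grip_force: 0.0
```

{"api": "jog_arm", "payload": {"moves": [{"fingers": 1, "slide": [0, 0, 1], "angular": [0, 0, 0]}, {"fingers": 1, "slide": [0, 0, 2], "angular": [0, 0, 0]}, {"fingers": 1, "slide": [0, 0, 3], "angular": [0, 0, 0]}, {"fingers": 1, "slide": [0, 0, 4], "angular": [0, 0, 0]}]}}

```text
clock: 12.18
tcp_pos: [0.6383, 0.0525, 0.04]
orientation: [0.0, 0.986, 0.17, 0.001]
wrist_force: [-0.2, 0.1, -0.6]
finger_gap: -0.0001
grip_force: 0.0
```

{"api": "jog_arm", "payload": {"moves": [{"fingers": 1, "slide": [0, 0, 1], "angular": [0, 0, 0]}, {"fingers": 1, "slide": [0, 0, 2], "angular": [0, 0, 0]}]}}

```text
clock: 12.35
tcp_pos: [0.6379, 0.0525, 0.0375]
orientation: [0.0, 0.986, 0.17, 0.0]
wrist_force: [0.1, 0.1, -0.6]
finger_gap: 0.0001
grip_force: 0.0
```

{"api": "jog_arm", "payload": {"moves": [{"fingers": 1, "slide": [0, 0, 1], "angular": [0, 0, 0]}, {"fingers": 1, "slide": [0, 0, 2], "angular": [0, 0, 0]}]}}

```text
clock: 12.52
tcp_pos: [0.6379, 0.0525, 0.0356]
orientation: [0.0, 0.986, 0.17, 0.0]
wrist_force: [-1.4, 0.3, 2.7]
finger_gap: 0.0005
grip_force: 1.2
```

Contact near 0.037. Continuing to about 0.0295.

{"api": "jog_arm", "payload": {"moves": [{"fingers": 1, "slide": [0, 0, 1], "angular": [0, 0, 0]}, {"fingers": 1, "slide": [0, 0, 2], "angular": [0, 0, 0]}, {"fingers": 1, "slide": [0, 0, 3], "angular": [0, 0, 0]}, {"fingers": 1, "slide": [0, 0, 4], "angular": [0, 0, 0]}]}}

```text
clock: 12.85
tcp_pos: [0.6379, 0.0525, 0.0314]
orientation: [0.0, 0.986, 0.17, 0.0]
wrist_force: [-0.9, 0.3, 1.5]
finger_gap: 0.0001
grip_force: 1.2
```

{"api": "jog_arm", "payload": {"moves": [{"fingers": 1, "slide": [0, 0, 1], "angular": [0, 0, 0]}, {"fingers": 1, "slide": [0, 0, 1], "angular": [0, 0, 0]}]}}

```text
clock: 13.02
tcp_pos: [0.6379, 0.0526, 0.0302]
orientation: [-0.0, 0.986, 0.17, 0.0]
wrist_force: [1.0, 0.6, 0.2]
finger_gap: -0.0004
grip_force: 0.4
```

{"api": "jog_arm", "payload": {"moves": [{"fingers": 1, "slide": [0, 0, 0.5], "angular": [0, 0, 0]}, {"fingers": 1, "slide": [0, 0, 0.5], "angular": [0, 0, 0]}]}}

```text
clock: 13.18
tcp_pos: [0.6379, 0.0525, 0.0298]
orientation: [-0.0, 0.986, 0.17, 0.0]
wrist_force: [-0.6, 0.1, 1.5]
finger_gap: -0.0001
grip_force: 0.6
```

{"api": "jog_arm", "payload": {"moves": [{"fingers": 1, "slide": [0, 0, -10], "angular": [0, 0, 0]}, {"fingers": 1, "slide": [0, 0, -40], "angular": [0, 0, 0]}, {"fingers": 1, "slide": [0, 0, -70], "angular": [0, 0, 0]}, {"fingers": 1, "slide": [0, 0, -70], "angular": [0, 0, 0]}, {"fingers": 1, "slide": [0, 0, -70], "angular": [0, 0, 0]}]}}

```text
clock: 13.6
tcp_pos: [0.6399, 0.0522, 0.1029]
orientation: [0.001, 0.986, 0.17, 0.003]
wrist_force: [-0.5, 0.6, 0.3]
finger_gap: -0.0001
grip_force: 0.0
```

```bash
cat > y.py <<'E'
from h import *
import sys
col,r0,r1,c0,c1=sys.argv[1],*map(int,sys.argv[2:])
for c in (cv2.imread("pics/side0.png")[...,::-1],read_camera("side")["color"]):
    h=cv2.cvtColor(np.ascontiguousarray(c),cv2.COLOR_RGB2HSV); t={"yellow":24,"blue":108,"red":0,"green":70}[col]
    m=(np.abs((h[...,0].astype(int)-t+90)%180-90)<18)&(h[...,1]>120)
    print("\n".join(f"{r} "+"".join("#" if x else "." for x in m[r,c0:c1]) for r in range(r0,r1) if m[r,c0:c1].any()),"\n")
s=get_state(); print(s["clock"],s["tcp_pos"])
E
python3 y.py yellow 165 195 262 290
```

```text
173 ...........#####............
174 ..........########..........
175 .........##########....##...
176 ........###########....#....
177 .........###########........
178 ........###########.........
179 ........###########.........
180 .........##########.........
181 .........#########..........
182 ...........#######.......... 

175 ...........######......##...
176 ..........########.....#....
177 .........##########.........
178 .........##########.........
179 ........###########.........
180 .........##########.........
181 .........#########..........
182 ..........#######........... 

13.65 [0.63851189 0.05228158 0.10110261]
```

Yellow is in: the top moved from row 173 to 175. Now blue.

{"api": "jog_arm", "payload": {"moves": [{"fingers": 1, "slide": [-6, -38, 0], "angular": [0, 0, 0]}, {"fingers": 1, "slide": [-12, -76, 0], "angular": [0, 0, 0]}, {"fingers": 1, "slide": [-18, -114, 0], "angular": [0, 0, 0]}, {"fingers": 1, "slide": [-24, -150, 0], "angular": [0, 0, 0]}, {"fingers": 1, "slide": [-30, -186, 0], "angular": [0, 0, 0]}, {"fingers": 1, "slide": [-36, -220, 0], "angular": [0, 0, 0]}, {"fingers": 1, "slide": [-39, -238, 0], "angular": [0, 0, 0]}, {"fingers": 1, "slide": [-39, -238, 0], "angular": [0, 0, 0]}, {"fingers": 1, "slide": [-39, -238, 0], "angular": [0, 0, 0]}, {"fingers": 1, "slide": [-39, -238, 0], "angular": [0, 0, 0]}]}}

```text
clock: 14.48
tcp_pos: [0.5213, 0.2631, 0.099]
orientation: [0.0, 0.986, 0.17, -0.001]
wrist_force: [0.5, -0.9, -0.3]
finger_gap: 0.0
grip_force: 0.0
```

{"api": "jog_arm", "payload": {"moves": [{"fingers": 1, "slide": [0, 0, 0], "angular": [0, 0, 0]}, {"fingers": 1, "slide": [0, 0, 0], "angular": [0, 0, 0]}]}}

```text
clock: 14.65
tcp_pos: [0.5221, 0.2626, 0.0995]
orientation: [0.0, 0.986, 0.169, -0.0]
wrist_force: [-1.0, 1.4, 0.1]
finger_gap: -0.0003
grip_force: 0.0
```

{"api": "jog_arm", "payload": {"moves": [{"fingers": 1, "slide": [0, 0, 20], "angular": [0, 0, 0]}, {"fingers": 1, "slide": [0, 0, 40], "angular": [0, 0, 0]}, {"fingers": 1, "slide": [0, 0, 50], "angular": [0, 0, 0]}, {"fingers": 1, "slide": [0, 0, 54], "angular": [0, 0, 0]}, {"fingers": 1, "slide": [0, 0, 58], "angular": [0, 0, 0]}, {"fingers": 1, "slide": [0, 0, 58], "angular": [0, 0, 0]}]}}

```text
clock: 15.15
tcp_pos: [0.5216, 0.2634, 0.0416]
orientation: [0.0, 0.986, 0.169, -0.0]
wrist_force: [-0.1, 0.5, -0.6]
finger_gap: 0.0
grip_force: 0.0
```

{"api": "jog_arm", "payload": {"moves": [{"fingers": 1, "slide": [0, 0, 1], "angular": [0, 0, 0]}, {"fingers": 1, "slide": [0, 0, 2], "angular": [0, 0, 0]}, {"fingers": 1, "slide": [0, 0, 3], "angular": [0, 0, 0]}, {"fingers": 1, "slide": [0, 0, 4], "angular": [0, 0, 0]}]}}

```text
clock: 15.48
tcp_pos: [0.5219, 0.2639, 0.0384]
orientation: [-0.0, 0.986, 0.17, 0.001]
wrist_force: [-0.1, 0.2, 0.6]
finger_gap: -0.0
grip_force: 0.0
```

{"api": "jog_arm", "payload": {"moves": [{"fingers": 1, "slide": [0, 0, 1], "angular": [0, 0, 0]}, {"fingers": 1, "slide": [0, 0, 2], "angular": [0, 0, 0]}]}}

```text
clock: 15.65
tcp_pos: [0.5217, 0.2639, 0.0362]
orientation: [-0.0, 0.986, 0.17, 0.0]
wrist_force: [-0.3, -0.2, 2.2]
finger_gap: 0.0001
grip_force: 1.2
```

{"api": "jog_arm", "payload": {"moves": [{"fingers": 1, "slide": [0, 0, 1], "angular": [0, 0, 0]}, {"fingers": 1, "slide": [0, 0, 2], "angular": [0, 0, 0]}, {"fingers": 1, "slide": [0, 0, 3], "angular": [0, 0, 0]}, {"fingers": 1, "slide": [0, 0, 4], "angular": [0, 0, 0]}, {"fingers": 1, "slide": [0, 0, 5], "angular": [0, 0, 0]}]}}

```text
clock: 16.07
tcp_pos: [0.5217, 0.2639, 0.0309]
orientation: [-0.0, 0.986, 0.17, 0.0]
wrist_force: [0.4, 0.6, 2.2]
finger_gap: 0.0002
grip_force: 1.2
```

{"api": "jog_arm", "payload": {"moves": [{"fingers": 1, "slide": [0, 0, 1], "angular": [0, 0, 0]}, {"fingers": 1, "slide": [0, 0, 1], "angular": [0, 0, 0]}]}}

```text
clock: 16.23
tcp_pos: [0.5216, 0.2638, 0.0297]
orientation: [-0.0, 0.986, 0.17, 0.0]
wrist_force: [0.5, 0.5, 1.6]
finger_gap: 0.0002
grip_force: 0.6
```

{"api": "jog_arm", "payload": {"moves": [{"fingers": 1, "slide": [0, 0, 0.5], "angular": [0, 0, 0]}, {"fingers": 1, "slide": [0, 0, 0.5], "angular": [0, 0, 0]}]}}

```text
clock: 16.4
tcp_pos: [0.5216, 0.2638, 0.0293]
orientation: [-0.0, 0.986, 0.17, 0.0]
wrist_force: [0.9, 0.6, 1.4]
finger_gap: 0.0005
grip_force: 0.7
```

{"api": "jog_arm", "payload": {"moves": [{"fingers": 1, "slide": [0, 0, -10], "angular": [0, 0, 0]}, {"fingers": 1, "slide": [0, 0, -40], "angular": [0, 0, 0]}, {"fingers": 1, "slide": [0, 0, -70], "angular": [0, 0, 0]}, {"fingers": 1, "slide": [0, 0, -110], "angular": [0, 0, 0]}, {"fingers": 1, "slide": [0, 0, -130], "angular": [0, 0, 0]}, {"fingers": 1, "slide": [0, 0, -130], "angular": [0, 0, 0]}, {"fingers": 1, "slide": [0, 0, -130], "angular": [0, 0, 0]}]}}

```text
clock: 16.98
tcp_pos: [0.5224, 0.264, 0.1613]
orientation: [-0.0, 0.986, 0.17, 0.002]
wrist_force: [0.0, -0.3, -0.4]
finger_gap: 0.0
grip_force: 0.0
```

```bash
python3 y.py blue 126 148 220 242; python3 y.py yellow 170 185 262 290;python3 y.py red 180 200 202 228; python3 - <<'E'
from h import *
a=[read_camera(n)["color"][:,:,::-1] for n in ("top","side")]
cv2.imwrite("pics/end.png",cv2.resize(np.hstack(a),(800,300)))
E
```

```text
134 .......########.......
135 ......#########.......
136 ......#########.......
137 ......#########.....##
138 ......#########.......
139 ......#########.......
140 .......#######........
141 .........###.......... 

135 .........####.........
136 .......########.......
137 ......#########.....##
138 .......########.......
139 ......#########.......
140 .......#######........
141 .........###.......... 

17.0333 [0.52134525 0.26361374 0.1595416 ]
173 ...........#####............
174 ..........########..........
175 .........##########....##...
176 ........###########....#....
177 .........###########........
178 ........###########.........
179 ........###########.........
180 .........##########.........
181 .........#########..........
182 ...........#######.......... 

175 ...........######......##...
176 ..........########.....#....
177 .........##########.........
178 .........##########.........
179 .........##########.........
180 .........##########.........
181 .........#########..........
182 ...........######........... 

17.0833 [0.52066695 0.26339209 0.15846354]
185 ...........#####..........
186 .........########.........
187 ........##########........
188 .......###########........
189 .......############.......
190 .......############.......
191 ........##########........
192 ........##########........
193 ........##########........
194 .........########......###
195 ...........###..........#. 

185 ...........#####..........
186 .........########.........
187 ........##########........
188 .......###########........
189 .......############.......
190 .......############.......
191 ........##########........
192 ........##########........
193 ........##########........
194 .........########......###
195 ...........###..........#. 

17.1333 [0.52033883 0.2632893  0.15786445]
```

View pics/end.png

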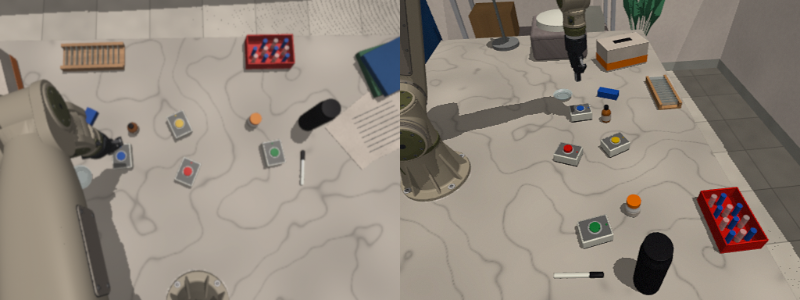

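The closing picture shows all boxes and bystanders in place and the arm clear of everything, with blue at side (580,108). Blue travelled about 8 mm, the same as the others, and the red outline hasn't changed. Handing in.

```bash
python3 -c "
from workcell import *
print(hand_in())"
```

```text
the job is handed in; nothing more can be done
None
```

I pressed green, then yellow, then blue about 8 mm each with at most about 3 N. Red and everything else look untouched in the final images, and the job was handed in at about 17 s with no verdict returned.

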